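# Load the guide pillar and hold the stack down for the clip

## Robot

A 6-joint arm with a two-finger parallel gripper is mounted at the origin on the work surface. World frame = base frame: x ahead of the robot, y to its left, z up, the work surface at z = 0. Lengths are in m, angles in rad, forces in N, time in s.
With the tool pointing down it reaches from about 0.3 to 0.875 m from the base axis. Payload 6.4 kg.
Tool frame: the origin (TCP) lies midway between the tips of the shut fingers; the grasp point (between the pads) lies 19 mm behind it; z points along the fingers, y is the line along which they close (so a half turn about z gives the same grasp; the last joint's range is limited). The gripper opens to 85 mm and grips with 20 to 120 N. Pads are 22 mm wide; open, the fingers measure 114 mm over their backs; the gripper's body (76 mm by 85 mm) begins 54 mm behind the grasp point. The pads swing forward as they close: fully open they stand 13 mm farther back than shut.
Start: joints at [-1.308, 0.181, 1.607, -0, 1.354, -0.206], TCP at [0.26, -0.513, 0.231] pointing down, gripper open.
Joint ranges: [-2.99, 2.99], [-0.89, 2.07], [0.3, 2.58], [-1.14, 4.28], [0, 2.63], [-3.12, 3.12]. Speed limits (rad/s): [2.57, 2.57, 3.01, 3.14, 3.14, 3.14].

## Interface

Orientations are given as a unit quaternion [w, x, y, z].
In Python, from bench import ctrl gives the robot as it stands. The module is installed in compiled form; this text tells all that it offers.
- The arm moves only by the tool move_arm, never from a script. Its argument "plan" is one flat list of numbers, 6 for each row, row after row: the shift along the world's x, y, z in units of 50 mm (1.0 is 50 mm), then the turn, a rotation vector about the world's x, y, z in rad. A call has 1 to 10 rows; each row is the pose to reach, as a shift and turn from the pose commanded when the call began; what a row does not reach only later rows make up. A row lasts 1/8 s, in which the tool goes at most 62.5 mm and 10.7 degrees, less where a joint would pass 70% of its speed; a pose out of reach is approached as far as the arm can. A call with a gripper value outside its range is refused whole. "grip" is the finger opening in mm, from 0 to 85.4, set as the call begins (left out, the last holds). The fingers move at their own pace and stop on an object; the grip force is fixed at half the most. Time passes only in rows, so rows that repeat a pose let the fingers close. It gives the time, the measured TCP pose, the force, the opening and the grip force at its end, in the units of the state.
- ctrl.get_obs(): the state, without advancing time (a new reading comes with each control period).
- ctrl.camera(name): name is "scene" or "top" or "wrist"; returns a dict with "pixels" (480x640x3 uint8, red, green, blue), "fx", "fy", "cx", "cy" (pixels), "origin" and "attitude" of the camera in the world. Camera axes: x right, y down, z forward; pixel columns grow to the right and rows downward; lengths in m; the calibration is good to about 2 mm. A picture is of the moment at which its call begins. There is no depth.
- ctrl.hand_in(): hands the job in; it is judged then, once.
The state is a dict: "time_s": time; "q": joint angles; "dq": joint speeds; "joint_efforts": joint torques, N m; "eef_pos": TCP position; "eef_rot": TCP orientation; "wrist_force": force on the tool from outside, world axes, zero at the start; "torque": the same for the moment, N m; "opening": opening from 0.0 (shut) to 1.0 (fully open); "grasp_force": force on a finger pad.
Only numpy, scipy, OpenCV 4.12 (cv2) and the standard library are available. Lean on these libraries where they do the work, as an engineer would, in place of code of your own. Each camera call takes 0.05 s, during which the arm holds its last target. There are 200 camera calls.

## Task

On the upright pillar of the small mould plate, thread first the aluminium spacer and then the bronze bush, so that the spacer sits fully home on the blue sprung seat and the bush on the spacer. Then, keeping hold of the bush, press the stack straight down with a steady push of about 13 N, so that the bush's top lies below the pillar's black clip groove but still covers the red band, and never bottom the spring. Finish while still gripping and pressing, as a third hand for the toolmaker who will fit the clip, and leave everything else where it lies.

Things in the scene. Friction and masses are not known exactly. Their poses are not given: they have to be found in the camera images.
- fixture: Small steel mould plate, 150 x 130 x 28 mm (x, y, z), fixed to the bench; origin at the centre of its underside. On its centre, on one vertical axis: a grey spring housing 72 mm across, from 28 to 44 mm height; above it the blue sprung seat, 60 mm across; and through both a steel pillar, 22 mm in diameter.
- pillar_tip (a point): Top end of the pillar, on its axis, 123 mm above the bench, 55 mm above the unpressed seat. The pillar is straight up to 109 mm, then a cone to a 10 mm wide tip. Painted on it: black clip groove 102 to 105 mm above the bench, red band 90 to 94 mm. The bush's top is at 110 mm unpressed; pressed 8 to 16 mm it uncovers the groove and not the red band.
- seat_top (a point): Centre of the blue seat's flat top face (60 mm across), on the pillar axis; 68 mm above the bench when not pressed; it moves down with the seat. z up.
- seat (a joint): How far the sprung seat is pressed down, m: 0 at rest, 0.022 bottomed. Preloaded spring: starts to move at 6 N and takes 0.7 N more per mm. The two rings' weight is about 2 N of this, so a push P by the robot gives about (P - 4)/0.7 mm, or (P - 5.5)/0.7 mm if P counts from the force with the bush hanging in the gripper: 13 N gives 11 to 13 mm.
- spacer: Bright aluminium ring lying flat on the bench: outside 52 mm, hole 25 mm, 12 mm high, about 55 g. Origin at the centre of its underside, z up along the hole. Goes on first.
- bush: Brass-coloured bronze ring standing on the bench, hole upright: outside 40 mm, hole 25 mm, 30 mm high, about 160 g. Origin at the centre of its underside, z up along the hole. Goes on second and is then held and pressed.
- collar: Green plastic collar, outside 46 mm, hole 16 mm (too small for the pillar), 20 mm high; origin at the centre of its underside. Not needed: leave alone.
- eyebolt: Steel lifting eyebolt standing on its 44 mm wide round foot, 65 mm high; origin at the centre of its underside. Leave alone.
- mallet: Soft-faced blue mallet lying on the bench behind the plate, 250 mm long, 36 mm high; head 106 mm across. Origin on the underside near mid-length, x towards the head. Leave alone.
- tub: Clear round plastic tub of black screws, 110 mm across, 90 mm high (a bolt sticks out to 135 mm); origin at the centre of its underside. Leave alone.
- block: Ground steel block 60 x 45 x 40 mm (x, y, z) lying on the left of the bench; origin at the centre of its underside. Leave alone.
Mind the look-alikes: they are no part of the job. There is more than one size of the bush; the job needs the smallest.

How it is judged:
On the way, in this order (a step that is already met when the one before it is completed fails the run):
1. the aluminium spacer is on the pillar, home on the seat, with the bush not yet on the pillar (z of spacer in the frame of seat_top between -0.003 and 0.003 m and horizontal distance between spacer and seat_top below 0.004 m and angle between spacer's own z axis and vertical below 0.08 rad and contact force between spacer and fixture above 0.1 N and horizontal distance between bush and seat_top above 0.06 m), for 0.2 s.
2. the bush is threaded on the pillar above the spacer, the spring not yet pressed far (horizontal distance between bush and seat_top below 0.006 m and z of bush in the frame of seat_top below 0.04 m and value of joint seat below 0.006 m and z of spacer in the frame of seat_top below 0.004 m).
At the end, for the whole second after the job is handed in: Spacer flat on the seat and bush flat on the spacer (each within 3 mm of height, 4 mm of the pillar axis and 0.08 rad of upright), the robot's fingers on the bush pressing it at rest, the seat 8 to 16 mm down and carrying 10 to 19 N, through the last second (z of spacer in the frame of seat_top between -0.003 and 0.003 m and horizontal distance between each of spacer, bush and seat_top below 0.004 m and angle between each of spacer, bush's own z axis and vertical below 0.08 rad and z of bush in the frame of seat_top between 0.009 and 0.015 m and value of joint seat between 0.008 and 0.016 m and contact force between spacer and fixture between 10 and 19 N and contact force between the fingers and bush above 4 N and linear speed of bush below 0.01 m/s); the arm keeps its last pose, push and grip.
It fails at once if the spring is bottomed (seat more than 20 mm down) (value of joint seat above 0.02 m).
It fails at once if the collar, eyebolt, mallet, tub or block is moved by more than 30 mm (distance of any of collar, eyebolt, mallet, tub, block from where it was at the start of the episode above 0.03 m).
It also fails if it takes over 54 s, if anything falls off the work surface, if the arm or the gripper's body presses on something with over 40 N, if the wrist force passes 120 N, or if a joint passes its speed limit or range.

## Working session

There is one attempt and no reset: what is moved stays moved. The work goes in short steps, Python scripts to look and compute and a tool call to move; the robot and the scene stay as the last step left them, time stands still between calls to the robot, and variables do not carry over. Pictures are saved under pics/ and viewed, at most 10 in all, crops included, and the job is handed in when it is done.

Besides the shell and the picture viewer there is one more tool, called after ">>>" in YAML: its name, and indented under it one key for each argument. move_arm: Moves the arm, as the interface text tells. Its arguments: {"type":"object","properties":{"plan":{"type":"array"},"grip":{"type":"number"}},"required":["plan"]}

```bash
mkdir -p pics; cat > h.py <<'E'
import numpy as np, cv2
from bench import ctrl
from scipy.spatial.transform import Rotation as R
def rot(a):
    a=np.array(a,float)
    return a if a.shape==(3,3) else R.from_quat(a,scalar_first=True).as_matrix()
def shot(n,f=None):
    c=ctrl.camera(n)
    if f: cv2.imwrite('pics/'+f,c['pixels'][:,:,::-1])
    return c
def px2w(c,u,v,z):
    d=rot(c['attitude'])@np.array([(u-c['cx'])/c['fx'],(v-c['cy'])/c['fy'],1])
    o=np.array(c['origin']); return o+d*(z-o[2])/d[2]
def w2px(c,p):
    q=rot(c['attitude']).T@(np.array(p)-np.array(c['origin']))
    return np.array([c['cx']+c['fx']*q[0]/q[2],c['cy']+c['fy']*q[1]/q[2]])
E
python3 - <<'E'
from h import *
import pickle
C={}
for n in('top','scene'):
    c=shot(n,n+'0.png');C[n]=c
    print(n,c['fx'],c['origin'],c['attitude'])
pickle.dump(C,open('c0.pkl','wb'))
print(ctrl.get_obs())
E
```

```text
top 609.6446144382885 [0.36656111 0.09231207 1.36438674] [-0.04730668  0.70761696 -0.70316712  0.05095409]
scene 469.238078863068 [ 1.38807653 -0.3408077   0.79405233] [-0.3819612   0.75636589  0.47285699 -0.24170758]
{'time_s': 0.1, 'q': array([-1.30827486e+00,  1.81486746e-01,  1.60789310e+00,  1.63940696e-07,
        1.35381299e+00, -2.06293364e-01]), 'dq': array([ 0.00229033, -0.00035017, -0.00249361, -0.00018057,  0.00099189,
        0.00071711]), 'joint_efforts': array([ 2.49969034e-04, -4.45877695e+01, -3.52239132e+01, -1.79066974e-04,
        4.05557643e-03,  1.57846762e-05]), 'eef_pos': array([ 0.25968983, -0.51246255,  0.23047021]), 'eef_rot': array([-7.99778265e-04,  9.72651843e-01,  2.32266554e-01, -2.24108659e-05]), 'wrist_force': array([-0.00431966, -0.27815614,  0.01603427]), 'torque': array([-0.03765219, -0.03869621, -0.0126405 ]), 'grasp_force': 0.0, 'opening': 1.0016962629300792}
```

View pics/top0.png

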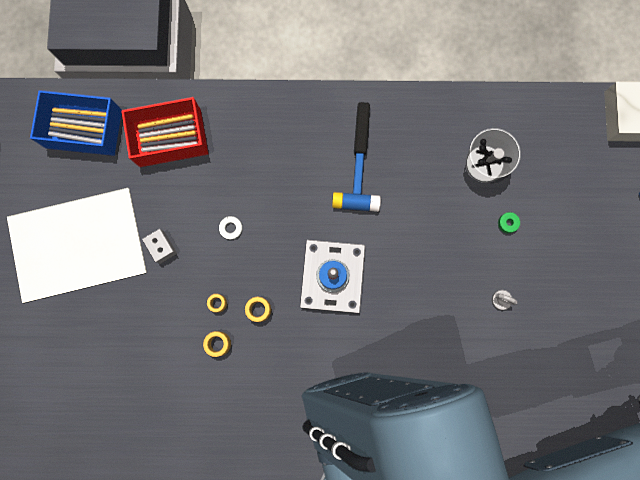

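View pics/scene0.png

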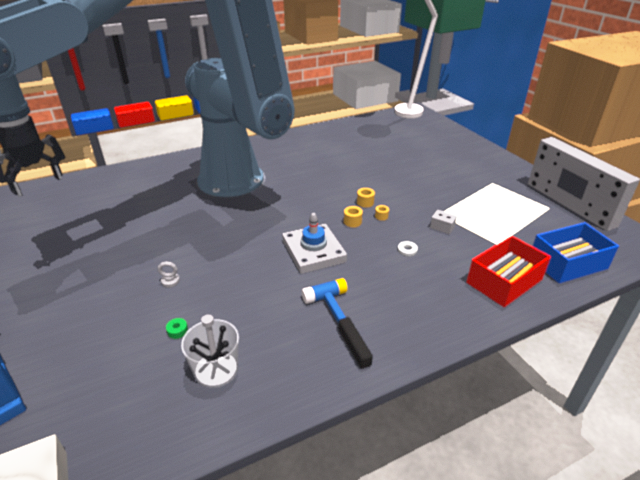

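The top view shows the spacer, a bright ring, at (230,228), and the plate and pillar at about (333,275). There are three brass rings, at (217,303), (258,309) and (216,345). The one at (217,303) looks smallest, so it fits the bush; I'll measure it and confirm in a crop.

```bash
python3 - <<'E'
from h import *
import pickle
C=pickle.load(open('c0.pkl','rb'));c=C['top'];im=c['pixels'][:,:,::-1].copy()
hsv=cv2.cvtColor(im,cv2.COLOR_BGR2HSV)
def blob(mask,u,v,r,z,name):
    m=np.zeros_like(mask);m[v-r:v+r,u-r:u+r]=mask[v-r:v+r,u-r:u+r]
    ct=max(cv2.findContours(m,cv2.RETR_EXTERNAL,cv2.CHAIN_APPROX_NONE)[0],key=cv2.contourArea)
    (x,y),rad=cv2.minEnclosingCircle(ct); e=cv2.fitEllipse(ct)
    p=px2w(c,*e[0],z);k=np.linalg.norm(px2w(c,e[0][0]+1,e[0][1],z)-p)
    print(name,np.round(e[0],1),'diam mm',np.round(np.array(e[1])*k*1000,1),'pos',p.round(4))
gold=cv2.inRange(hsv,(15,90,80),(35,255,255));white=cv2.inRange(hsv,(0,0,150),(180,60,255));blue=cv2.inRange(hsv,(95,120,60),(125,255,255))
blob(gold,217,303,17,.03,'A');blob(gold,258,309,20,.03,'B');blob(gold,216,345,20,.03,'C')
blob(white,230,228,18,.012,'spacer');blob(blue,333,275,22,.068,'seat');blob(white,333,275,50,.028,'plate')
crop=cv2.resize(im[200:370,190:390],None,fx=4,fy=4*.88,interpolation=cv2.INTER_CUBIC)[:600];cv2.imwrite('pics/crop.png',crop)
for n,p in(('robot',[0,0,0]),('x',[.3,0,0])):print(n,w2px(c,p))
E
```

```text
A [216.3 302.8] diam mm [39.  42.1] pos [0.4185 0.3365 0.03  ]
B [257.4 309. ] diam mm [53.5 55.4] pos [0.4057 0.2468 0.03  ]
C [216.3 343.6] diam mm [53.8 58.5] pos [0.3309 0.3336 0.03  ]
spacer [230.  227.2] diam mm [49.4 50.7] pos [0.5885 0.3145 0.012 ]
seat [332.5 274.5] diam mm [57.2 57.5] pos [0.4786 0.084  0.068 ]
plate [332.3 276. ] diam mm [148.6 176.1] pos [0.4787 0.0843 0.028 ]
robot [370.36660125 501.2653877 ]
x [369.97478318 358.31381469]
```

View pics/crop.png

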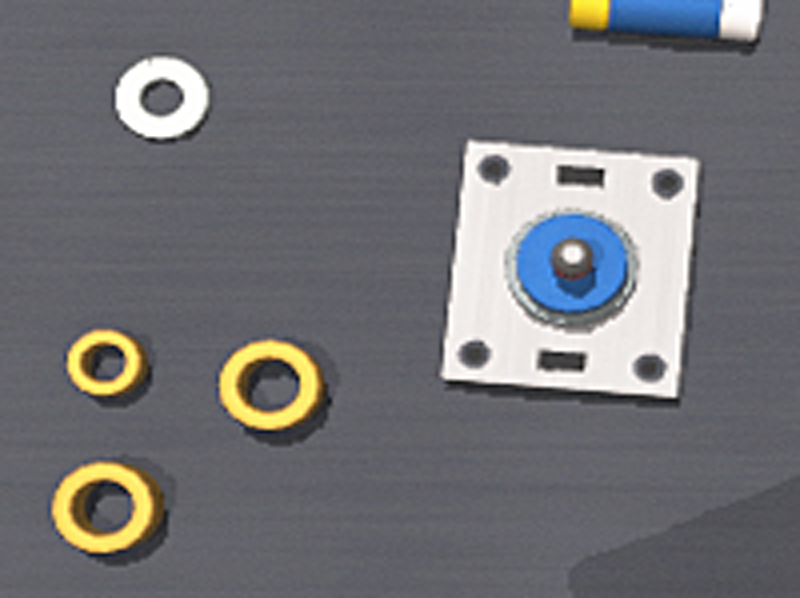

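The crop settles it. A, full-picture (217,303), measures 40 mm outside, while B and C measure about 54 mm, so A is the bush. The spacer is near (0.588, 0.314) and the pillar near (0.479, 0.084). I'll go above the spacer.

>>> move_arm:
  plan: [0.4,1.1,0,0,0,0,0.8,2.2,0,0,0,0,1.2,3.3,0,0,0,0,1.6,4.4,0,0,0,0,2.0,5.5,0,0,0,0,2.4,6.6,0,0,0,0,2.8,7.7,0,0,0,0,3.2,8.8,0,0,0,0,3.6,9.9,0,0,0,0,4.0,11.0,0,0,0,0]
  grip: 85

```text
time_s: 1.35
eef_pos: [0.46, 0.039, 0.2312]
eef_rot: [0.0, 0.973, 0.232, 0.0]
wrist_force: [1.2, -0.9, 0.3]
opening: 0.992
grasp_force: 0.0
```

>>> move_arm:
  plan: [0.5,1.1,0,0,0,0,1.0,2.2,0,0,0,0,1.5,3.3,0,0,0,0,2.0,4.4,0,0,0,0,2.4,5.3,-0.3,0,0,0,2.55,5.55,-0.6,0,0,0,2.55,5.55,-0.6,0,0,0,2.55,5.55,-0.6,0,0,0]

```text
time_s: 2.35
eef_pos: [0.5871, 0.3139, 0.2014]
eef_rot: [0.0, 0.973, 0.232, -0.0]
wrist_force: [0.5, -0.1, 1.1]
opening: 0.997
grasp_force: 0.0
```

```bash
python3 - <<'E'
from h import *
c=shot('wrist','w1.png');o=ctrl.get_obs()
print(o['time_s'],o['eef_pos'],o['eef_rot'],o['q'],o['wrist_force'],c['fx'],c['origin'],c['attitude'])
print(w2px(c,[.5885,.3145,.012]))
E
```

```text
2.4 [0.58740937 0.31371687 0.20202423] [7.09011490e-05 9.72748485e-01 2.31862689e-01 2.70645218e-04] [ 3.12788862e-01  4.02832156e-01  1.38771899e+00 -1.88525707e-04
  1.35051306e+00  1.41564208e+00] [0.16009611 0.08125064 0.31563998] 389.4127159079607 [0.64443899 0.34420603 0.34409162] [ 0.11168702  0.84454569 -0.5191163  -0.06918716]
[318.21592597 213.4104368 ]
```

View pics/w1.png

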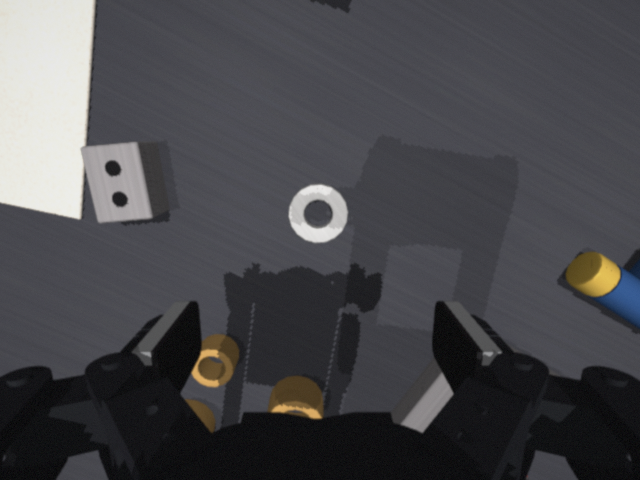

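The wrist view shows the spacer at (318,213), within a pixel of the prediction, so the top-camera position is good. The block at (120,182) is well clear. Going down to grip.

>>> move_arm:
  plan: [0.02,0.02,-1.0,0,0,0,0.02,0.02,-2.0,0,0,0,0.02,0.02,-3.0,0,0,0,0.02,0.02,-3.5,0,0,0,0.02,0.02,-3.8,0,0,0,0.02,0.02,-3.9,0,0,0,0.02,0.02,-4.0,0,0,0,0.02,0.02,-4.0,0,0,0]

```text
time_s: 3.4
eef_pos: [0.5889, 0.3157, 0.0022]
eef_rot: [-0.0, 0.973, 0.232, 0.001]
wrist_force: [-0.2, -0.3, 0.2]
opening: 0.991
grasp_force: 0.0
```

>>> move_arm:
  plan: [0,0,0,0,0,0,0,0,0,0,0,0,0,0,0,0,0,0,0,0,0,0,0,0,0,0,0,0,0,0,0,0,0,0,0,0]
  grip: 40

```text
time_s: 4.15
eef_pos: [0.589, 0.3158, 0.0029]
eef_rot: [-0.0, 0.973, 0.232, 0.001]
wrist_force: [-2.2, -1.0, 6.4]
opening: 0.573
grasp_force: 60.6
```

The fingers hold at 60 N. I'll lift the spacer and go just short of the pillar for a close look.

>>> move_arm:
  plan: [0,0,0.8,0,0,0,0,0,1.8,0,0,0,0,0,2.8,0,0,0,-0.3,-0.5,3.6,0,0,0,-0.8,-1.4,4.0,0,0,0,-1.4,-2.4,4.0,0,0,0,-2.0,-3.4,4.0,0,0,0,-2.6,-4.3,4.0,0,0,0,-3.1,-5.1,4.0,0,0,0,-3.1,-5.1,4.0,0,0,0]

```text
time_s: 5.4
eef_pos: [0.4321, 0.0587, 0.2014]
eef_rot: [0.0, 0.973, 0.231, 0.0]
wrist_force: [0.0, 0.1, 0.1]
opening: 0.571
grasp_force: 62.0
```

>>> move_arm:
  plan: [0,0,0,0,0,0,0,0,0,0,0,0]

```text
time_s: 5.65
eef_pos: [0.4338, 0.0612, 0.2014]
eef_rot: [-0.0, 0.973, 0.233, 0.0]
wrist_force: [0.1, -0.2, -0.5]
opening: 0.566
grasp_force: 62.0
```

```bash
python3 - <<'E'
from h import *
import pickle
c=shot('wrist','w2.png');o=ctrl.get_obs()
pickle.dump((c,o),open('w2.pkl','wb'))
print(o['time_s'],o['eef_pos'],o['opening'],o['wrist_force'],c['origin'])
print('tip pred',w2px(c,[.4786,.084,.123]),'seat pred',w2px(c,[.4786,.084,.068]))
hsv=cv2.cvtColor(c['pixels'],cv2.COLOR_RGB2HSV);m=cv2.inRange(hsv,(95,120,60),(125,255,255))
ct=max(cv2.findContours(m,cv2.RETR_EXTERNAL,cv2.CHAIN_APPROX_NONE)[0],key=cv2.contourArea)
e=cv2.fitEllipse(cv2.convexHull(ct));print(e,px2w(c,*e[0],.068))
E
```

```text
5.7 [0.43372916 0.06126557 0.20131828] 0.5688145278910466 [ 0.87786045 -0.20337352 -1.29429945] [0.49098871 0.09157824 0.3441522 ]
tip pred [318.90025885 164.90491174] seat pred [318.49807772 159.62935633]
((318.6695861816406, 157.6672821044922), (83.6723403930664, 86.002685546875), 6.954833507537842) [0.47984134 0.08449908 0.068     ]
```

View pics/w2.png

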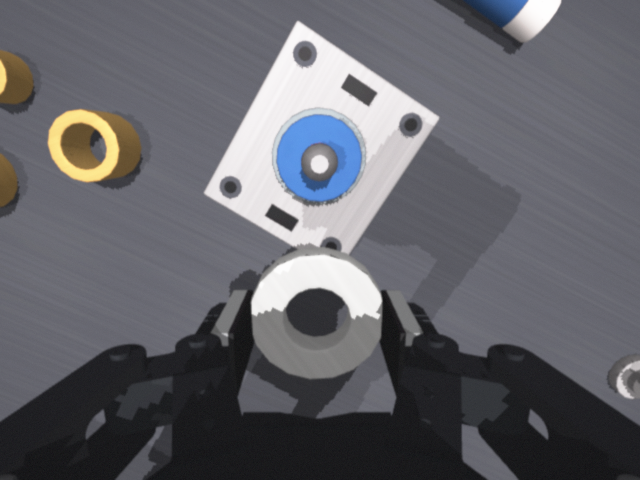

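The wrist view shows the held spacer with its hole at about (317,313), and the pillar tip at (319,163) over the seat, centre (319,158).

```bash
python3 - <<'E'
from h import *
import pickle
c,o=pickle.load(open('w2.pkl','rb'))
g=cv2.cvtColor(c['pixels'],cv2.COLOR_RGB2GRAY)
m=(g<60).astype(np.uint8);n,l,s,ce=cv2.connectedComponentsWithStats(m);k=l[312,316];print(s[k],ce[k])
for p in((317,311),(317,313),(316.5,315)):print(p,px2w(c,*p,.211))
print('tcp px',w2px(c,[*o['eef_pos'][:2],.211]))
d=px2w(c,319.3,163,.123);print('tip',d)
E
```

```text
[ 287  289   57   47 1955] [314.4516624  311.78618926]
(317, 311) [0.43568459 0.06340976 0.211     ]
(317, 313) [0.43496362 0.06304326 0.211     ]
(316.5, 315) [0.4341561  0.06284178 0.211     ]
tcp px [319.74588681 317.69082209]
tip [0.47963046 0.08427537 0.123     ]
```

>>> move_arm:
  plan: [0.4,0.2,0,0,0,0,0.8,0.4,0,0,0,0,0.91,0.44,-0.2,0,0,0,0.91,0.44,-0.8,0,0,0,0.91,0.44,-1.2,0,0,0,0.91,0.44,-1.4,0,0,0,0.91,0.44,-1.5,0,0,0,0.91,0.44,-1.5,0,0,0]

```text
time_s: 6.7
eef_pos: [0.4789, 0.0825, 0.1264]
eef_rot: [0.0, 0.973, 0.232, 0.0]
wrist_force: [0.7, -0.2, -0.5]
opening: 0.57
grasp_force: 62.0
```

>>> move_arm:
  plan: [0,0,-0.1,0,0,0,0,0,-0.2,0,0,0,0,0,-0.3,0,0,0,0,0,-0.4,0,0,0,0,0,-0.4,0,0,0]

```text
time_s: 7.32
eef_pos: [0.4793, 0.0826, 0.1061]
eef_rot: [-0.0, 0.973, 0.232, 0.0]
wrist_force: [3.4, 1.4, -2.7]
opening: 0.573
grasp_force: 62.2
```

It is threaded, with a slight side force. I'll nudge to +x and +y, then continue down.

>>> move_arm:
  plan: [0.02,0.01,-0.1,0,0,0,0.02,0.01,-0.2,0,0,0,0.02,0.01,-0.3,0,0,0,0.02,0.01,-0.4,0,0,0,0.02,0.01,-0.5,0,0,0,0.02,0.01,-0.6,0,0,0,0.02,0.01,-0.65,0,0,0,0.02,0.01,-0.7,0,0,0,0.02,0.01,-0.7,0,0,0]

```text
time_s: 8.45
eef_pos: [0.4798, 0.083, 0.0712]
eef_rot: [-0.0, 0.973, 0.232, -0.0]
wrist_force: [0.2, -0.4, -0.7]
opening: 0.573
grasp_force: 62.3
```

>>> move_arm:
  plan: [0,0,-0.02,0,0,0,0,0,-0.03,0,0,0,0,0,-0.03,0,0,0]

```text
time_s: 8.82
eef_pos: [0.48, 0.083, 0.0704]
eef_rot: [0.0, 0.973, 0.232, 0.0]
wrist_force: [-2.4, 0.1, 6.0]
opening: 0.572
grasp_force: 63.1
```

It is seated at 6 N. Releasing and rising.

>>> move_arm:
  plan: [0,0,0,0,0,0,0,0,0,0,0,0,0,0,0,0,0,0,0,0,0,0,0,0]
  grip: 85

```text
time_s: 9.32
eef_pos: [0.4798, 0.083, 0.0697]
eef_rot: [-0.0, 0.973, 0.232, -0.0]
wrist_force: [0.3, -0.7, 0.5]
opening: 0.996
grasp_force: 0.0
```

>>> move_arm:
  plan: [0,0,0.4,0,0,0,0,0,1.2,0,0,0,0,0,2.2,0,0,0,-0.1,0.5,2.6,0,0,0,-0.3,1.5,2.6,0,0,0,-0.5,2.5,2.6,0,0,0,-0.8,3.5,2.6,0,0,0,-1.1,4.5,2.6,0,0,0,-1.23,5.06,2.6,0,0,0,-1.23,5.06,2.6,0,0,0]

```text
time_s: 10.58
eef_pos: [0.4174, 0.3376, 0.1996]
eef_rot: [-0.0, 0.972, 0.234, -0.0]
wrist_force: [0.3, -0.3, -0.2]
opening: 0.999
grasp_force: 0.0
```

>>> move_arm:
  plan: [0,0,0,0,0,0,0,0,0,0,0,0]

```text
time_s: 10.82
eef_pos: [0.4188, 0.335, 0.1997]
eef_rot: [0.0, 0.973, 0.232, -0.0]
wrist_force: [-0.4, 0.4, -0.2]
opening: 0.994
grasp_force: 0.0
```

```bash
python3 - <<'E'
from h import *
c=shot('wrist');o=ctrl.get_obs();t=shot('top')
print(o['time_s'],o['eef_pos'],o['wrist_force'])
W=c['pixels'][:,:,::-1];
print('bush top pred',w2px(c,[.4185,.3365,.03]),'spacer pred',w2px(t,[.4797,.0844,.08]))
u,v=w2px(t,[.4797,.0844,.08]).astype(int)
T=cv2.resize(t['pixels'][v-30:v+30,u-30:u+30,::-1],(240,240),interpolation=cv2.INTER_CUBIC)
s=shot('scene');u,v=w2px(s,[.4797,.0844,.08]).astype(int);S=cv2.resize(s['pixels'][v-30:v+30,u-30:u+30,::-1],(240,240),interpolation=cv2.INTER_CUBIC)
out=np.zeros((480,640+160,3),np.uint8);out[:,:560]=W[:,40:600];out[:240,560:]=T;out[240:,560:]=S
cv2.imwrite('pics/w3.png',out)
import pickle;pickle.dump((c,o),open('w3.pkl','wb'))
E
```

```text
10.875 [0.41877927 0.33503615 0.19978994] [-0.56219544 -0.32442056  0.88564445]
bush top pred [316.45362616 219.2664383 ] spacer pred [332.35937863 273.47752492]
```

View pics/w3.png

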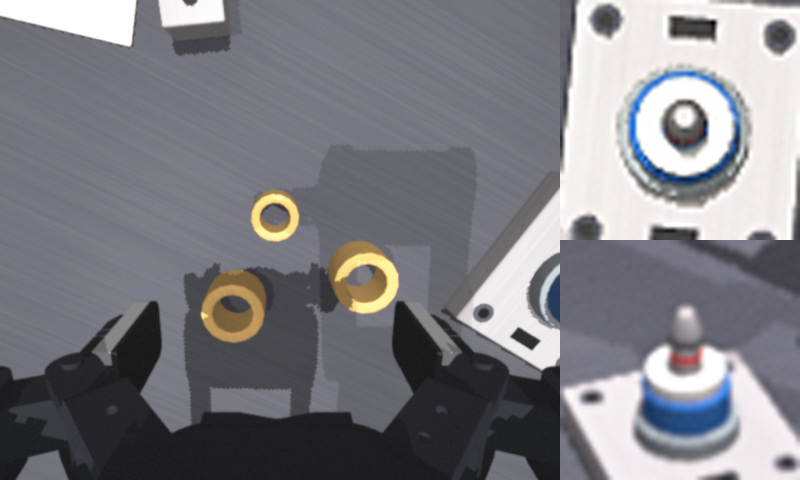

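The insets show the spacer flat on the seat, with its ring concentric over the blue. The bush top is at wrist pixel (314,217), about 2 mm from the prediction, and the large bushes are clear of the fingers. Grasping it.

>>> move_arm:
  plan: [0.01,0.07,-1.0,0,0,0,0.01,0.07,-2.0,0,0,0,0.01,0.07,-2.9,0,0,0,0.01,0.07,-3.4,0,0,0,0.01,0.07,-3.7,0,0,0,0.01,0.07,-3.84,0,0,0,0.01,0.07,-3.84,0,0,0]

```text
time_s: 11.85
eef_pos: [0.4193, 0.3396, 0.0082]
eef_rot: [-0.0, 0.973, 0.232, 0.0]
wrist_force: [-0.2, 0.6, 0.6]
opening: 0.998
grasp_force: 0.0
```

>>> move_arm:
  plan: [0,0,0,0,0,0,0,0,0,0,0,0,0,0,0,0,0,0,0,0,0,0,0,0,0,0,0,0,0,0,0,0,0,0,0,0,0,0,0,0,0,0]
  grip: 28

```text
time_s: 12.72
eef_pos: [0.4195, 0.3398, 0.009]
eef_rot: [-0.0, 0.973, 0.232, 0.001]
wrist_force: [-2.4, -1.7, 7.0]
opening: 0.441
grasp_force: 59.5
```

>>> move_arm:
  plan: [0,0,0.8,0,0,0,0,0,1.8,0,0,0,0,0,2.9,0,0,0,0,-0.5,3.8,0,0,0,0.05,-1.5,4.0,0,0,0,0.1,-2.6,4.0,0,0,0,0.15,-3.7,4.0,0,0,0,0.2,-4.7,4.0,0,0,0,0.29,-5.5,4.0,0,0,0,0.29,-5.58,4.0,0,0,0]

```text
time_s: 13.98
eef_pos: [0.4334, 0.0585, 0.2079]
eef_rot: [0.0, 0.973, 0.23, 0.0]
wrist_force: [-0.7, 0.4, -1.3]
opening: 0.447
grasp_force: 61.0
```

>>> move_arm:
  plan: [0,0,0,0,0,0,0,0,0,0,0,0,0,0,0,0,0,0]

```text
time_s: 14.35
eef_pos: [0.4331, 0.0615, 0.2077]
eef_rot: [-0.0, 0.972, 0.233, -0.0]
wrist_force: [0.2, 0.4, -1.1]
opening: 0.447
grasp_force: 61.0
```

```bash
python3 - <<'E'
from h import *
import pickle
c=shot('wrist','w4.png');o=ctrl.get_obs()
pickle.dump((c,o),open('w4.pkl','wb'))
p=o['eef_pos'];print(o['time_s'],p,o['opening'],o['wrist_force'],o['torque'],c['origin'])
print('tcp at bush top px',w2px(c,[*p[:2],p[2]-.0085+.03]),'tip',w2px(c,[.4797,.0844,.123]))
hsv=cv2.cvtColor(c['pixels'],cv2.COLOR_RGB2HSV);m=cv2.inRange(hsv,(12,90,60),(35,255,255));m[:, :220]=0;m[:,420:]=0
ct=max(cv2.findContours(m,cv2.RETR_EXTERNAL,cv2.CHAIN_APPROX_NONE)[0],key=cv2.contourArea);print(cv2.boundingRect(ct))
E
```

```text
14.4 [0.43317686 0.06139827 0.20773341] 0.446839035368187 [ 0.54441398  0.46814564 -1.5243552 ] [-0.02456315  0.01819101  0.01115954] [0.49036247 0.09190818 0.35037392]
tcp at bush top px [320.58036108 333.1096281 ] tip [320.19912469 161.17276969]
(261, 257, 112, 127)
```

View pics/w4.png

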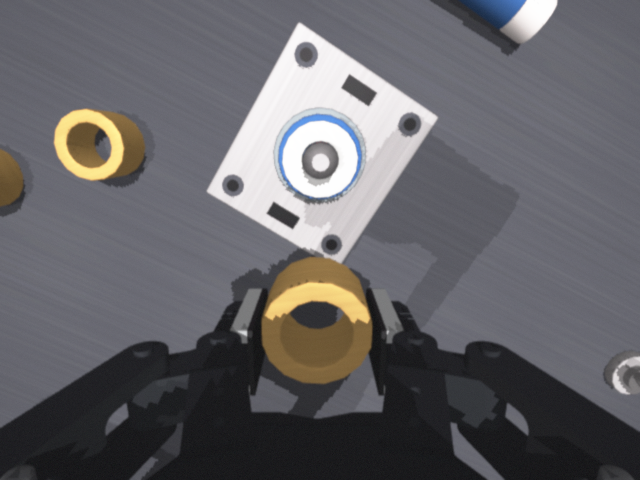

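The bush is held with its top face centred at about (317,333), and the pillar tip is at (320,161). The bush sits about 1 mm left of the TCP axis, as the spacer did. Moving over the pillar and starting down.

>>> move_arm:
  plan: [0.4,0.2,0,0,0,0,0.8,0.38,0,0,0,0,0.94,0.44,-0.3,0,0,0,0.94,0.44,-0.8,0,0,0,0.94,0.44,-1.2,0,0,0,0.94,0.44,-1.38,0,0,0,0.94,0.44,-1.38,0,0,0,0.94,0.44,-1.38,0,0,0]

```text
time_s: 15.4
eef_pos: [0.4808, 0.0825, 0.1395]
eef_rot: [0.0, 0.973, 0.232, 0.001]
wrist_force: [-0.3, -0.6, -1.7]
opening: 0.444
grasp_force: 61.0
```

>>> move_arm:
  plan: [0,0,-0.1,0,0,0,0,0,-0.2,0,0,0,0,0,-0.3,0,0,0,0,0,-0.4,0,0,0,0,0,-0.5,0,0,0,0,0,-0.5,0,0,0]

```text
time_s: 16.15
eef_pos: [0.4799, 0.0825, 0.1132]
eef_rot: [-0.0, 0.973, 0.232, -0.001]
wrist_force: [0.4, 0.4, -1.0]
opening: 0.444
grasp_force: 61.0
```

>>> move_arm:
  plan: [0,0.01,-0.1,0,0,0,0,0.01,-0.2,0,0,0,0,0.01,-0.3,0,0,0,0,0.01,-0.38,0,0,0,0,0.01,-0.44,0,0,0,0,0.01,-0.44,0,0,0,0,0.01,-0.44,0,0,0]

```text
time_s: 17.02
eef_pos: [0.4804, 0.083, 0.0919]
eef_rot: [0.0, 0.973, 0.232, 0.0]
wrist_force: [-1.0, 0.2, -2.1]
opening: 0.445
grasp_force: 61.0
```

>>> move_arm:
  plan: [0,0,-0.02,0,0,0,0,0,-0.04,0,0,0,0,0,-0.04,0,0,0,0,0,-0.04,0,0,0]

```text
time_s: 17.52
eef_pos: [0.4803, 0.0831, 0.0898]
eef_rot: [-0.0, 0.973, 0.232, 0.0]
wrist_force: [0.0, -0.7, -1.5]
opening: 0.446
grasp_force: 61.0
```

Hanging force is about −1.5 N. Lowering in 1 mm steps to contact.

>>> move_arm:
  plan: [0,0,-0.02,0,0,0,0,0,-0.04,0,0,0,0,0,-0.04,0,0,0,0,0,-0.04,0,0,0]

```text
time_s: 18.02
eef_pos: [0.4805, 0.083, 0.0881]
eef_rot: [0.0, 0.973, 0.232, 0.0]
wrist_force: [-2.5, -1.0, 4.8]
opening: 0.444
grasp_force: 61.6
```

>>> move_arm:
  plan: [0,0,-0.02,0,0,0,0,0,-0.04,0,0,0,0,0,-0.04,0,0,0,0,0,-0.04,0,0,0]

```text
time_s: 18.52
eef_pos: [0.4805, 0.083, 0.086]
eef_rot: [0.0, 0.973, 0.232, 0.0]
wrist_force: [-1.9, 0.1, 5.9]
opening: 0.445
grasp_force: 61.7
```

In contact on the spring. Now a slow press of about 9 mm more.

>>> move_arm:
  plan: [-0.01,0,-0.03,0,0,0,-0.01,0,-0.06,0,0,0,-0.01,0,-0.09,0,0,0,-0.01,0,-0.12,0,0,0,-0.01,0,-0.15,0,0,0,-0.01,0,-0.17,0,0,0,-0.01,0,-0.18,0,0,0,-0.01,0,-0.18,0,0,0,-0.01,0,-0.18,0,0,0]

```text
time_s: 19.65
eef_pos: [0.4805, 0.083, 0.0778]
eef_rot: [0.0, 0.973, 0.232, 0.001]
wrist_force: [-3.0, -0.7, 12.5]
opening: 0.445
grasp_force: 62.2
```

```bash
python3 - <<'E'
from h import *
F=[]
for i in range(6):
    s=shot('scene');o=ctrl.get_obs();F.append(np.r_[o['wrist_force'],o['eef_pos'][2]])
print(np.mean(F,0).round(4),o['opening'],o['grasp_force'])
w=shot('wrist')
u,v=w2px(s,[.4797,.0844,.09]).astype(int);S=cv2.resize(s['pixels'][v-40:v+40,u-40:u+40,::-1],(400,400),interpolation=cv2.INTER_CUBIC)
W=cv2.resize(w['pixels'][230:430,220:420,::-1],(400,400));cv2.imwrite('pics/end.png',np.hstack([S,W]))
E
```

```text
[-3.6355  0.228  11.86    0.0778] 0.4498919927486362 62.21809856593609
```

View pics/end.png

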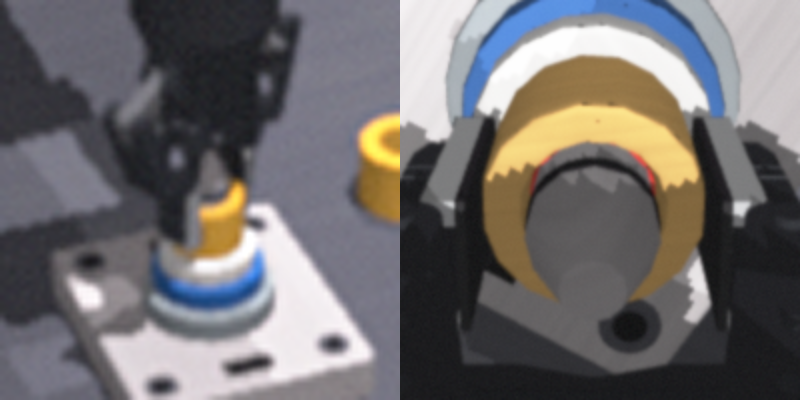

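The close views show the bush flat on the spacer and the spacer flat on the seat. The black groove is clear above the bush top, and the red shows only down in the bore gap. Push from hanging is about 13.4 N (roughly 11 mm down), at rest and gripped at 62 N. Handing in.

```bash
python3 -c "
from bench import ctrl
print(ctrl.hand_in())"
```

```text
the job is handed in; nothing more can be done
None
```

The job is handed in, with no verdict returned: the spacer and then the bush are threaded on the pillar, and the arm still grips the bush and presses it with about 13 N, which puts the seat about 11 mm down (estimated from arm travel and force).

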